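# Sort sample pots from the intake chute and the bench into colour trays

## Task

Sort the four sample pots by lid colour into the trays: both red-lidded pots in the red tray, the blue one in the blue tray, the yellow one in the yellow tray, each resting on the tray's floor, standing or lying. Two pots stand on the bench and two lie in the gravity chute, where you take the one at the stop and the next rolls down to it. Put the pots down without dropping them, and leave the oil bottle and the slide box where they are.

Things in the scene. Friction and masses are not known exactly. Their poses are not given: they have to be found in the camera images.
- pot_blue_mid (a point): white cylindrical sample pot, 34 mm diameter, 50 mm long, about 35 g, with a blue screw lid (14 mm) and blue band; it starts lying on the chute, either at the stop or next in line, its long axis along the chute's x. The point is the pot's centre, half-way along; x is its long axis, towards the lid
- pot_red_1_mid (a point): white cylindrical sample pot, 34 mm diameter, 50 mm long, about 35 g, with a red screw lid (14 mm) and red band; it starts lying on the chute, either at the stop or next in line, its long axis along the chute's x. The point is the pot's centre, half-way along; x is its long axis, towards the lid
- pot_red_2_mid (a point): white cylindrical sample pot, 34 mm diameter, 50 mm long, about 35 g, with a red screw lid (14 mm) and red band; it starts standing on the bench, lid up, on the robot's right (-y). The point is the pot's centre, half-way along; z is its long axis, towards the lid
- pot_yellow_mid (a point): white cylindrical sample pot, 34 mm diameter, 50 mm long, about 35 g, with a yellow screw lid (14 mm) and yellow band; it starts standing on the bench, lid up, on the robot's right (-y). The point is the pot's centre, half-way along; z is its long axis, towards the lid
- tray_red: fixed open red plastic tray for pots with red lids, 124 mm (x) by 120 mm (y) outside, 22 mm high, walls and floor 4 mm; a low rib along x (3 mm thick, top 12 mm above the bench) splits it into two lanes 116 mm long, each 54 mm wide, whose middles lie at y = +29 and -29 mm. Origin: centre of the underside; x runs along the lanes, z up
- tray_blue: fixed open blue plastic tray for pots with blue lids, 124 mm (x) by 120 mm (y) outside, 22 mm high, walls and floor 4 mm; a low rib along x (3 mm thick, top 12 mm above the bench) splits it into two lanes 116 mm long, each 54 mm wide, whose middles lie at y = +29 and -29 mm. Origin: centre of the underside; x runs along the lanes, z up
- tray_yellow: fixed open yellow plastic tray for pots with yellow lids, 124 mm (x) by 120 mm (y) outside, 22 mm high, walls and floor 4 mm; a low rib along x (3 mm thick, top 12 mm above the bench) splits it into two lanes 116 mm long, each 54 mm wide, whose middles lie at y = +29 and -29 mm. Origin: centre of the underside; x runs along the lanes, z up
- chute_stop (a point): low end of the fixed white gravity chute: centre of a pot resting at its stop, 57 mm above the bench. x: level, along the lying pots' axis; y: level, up the chute (8 degrees); z up. Deck and stop are 36 mm wide here, so a pot's ends stick out and can be gripped end to end from above; fences 12 mm high begin at y = 18 mm. The next pot, 34 mm up, rolls to the stop by itself within 1 s
- oil_bottle: bystander: loose amber oil bottle with black cap, 32 mm diameter, 70 mm high, standing; to be left alone. Origin: centre of its underside
- slide_box: bystander: loose closed grey slide box with black lid, 102 x 85 mm, 34 mm high; to be left alone. Origin: centre of its underside
Not all that is in view belongs to the job. Leave any green look-alike of the part that bears pot_yellow_mid alone.

How it is judged:
By the outcome, as a careful person would: the job done as asked, in the order asked, and still so for the second after the job is handed in, with the robot touching nothing.
It also fails if it takes over 106 s, if anything falls off the work surface, if the arm or the gripper's body presses on something with over 40 N, if the wrist force passes 120 N, or if a joint passes its speed limit or range.

## Robot

A 6-joint arm with a two-finger parallel gripper is mounted at the origin on the work surface. World frame = base frame: x ahead of the robot, y to its left, z up, the work surface at z = 0. Lengths are in m, angles in rad, forces in N, time in s.
With the tool pointing down it reaches from about 0.25 to 0.725 m from the base axis. Payload 4 kg.
Tool frame: the origin (TCP) lies midway between the tips of the shut fingers; the grasp point (between the pads) lies 19 mm behind it; z points along the fingers, y is the line along which they close (so a half turn about z gives the same grasp; the last joint's range is limited). The gripper opens to 85 mm and grips with 20 to 120 N. Pads are 22 mm wide; open, the fingers measure 114 mm over their backs; the gripper's body (76 mm by 85 mm) begins 54 mm behind the grasp point. The pads swing forward as they close: fully open they stand 13 mm farther back than shut.
Start: joints at [-1.139, 0.241, 0.005, 1.335, 0, 1.571], TCP at [0.209, -0.454, 0.231] pointing down, gripper open.
Joint ranges: [-2.72, 2.72], [-1.05, 1.87], [-1.09, 1.28], [-1.99, 2.15], [-1.42, 1.44], [-3.14, 3.14]. Speed limits (rad/s): [2.79, 2.79, 3.14, 3.14, 3.14, 3.14].

## Interface

Orientations are given as a unit quaternion [x, y, z, w].
In Python, from workcell import monitor, vision, job gives the robot as it stands.
- The arm moves only by the tool move_arm, never from a script. Its argument "moves" is a list that holds one entry, the list of rows, each a list of 5 numbers: the shift along the world's x, y, z in m, then the turn about the world's z in degrees, then the opening in per cent of the stroke, from 0 (shut) to 100 (fully open). In form: [[[x, y, z, turn, gripper], ...]]. A call has 1 to 5 rows; each row is the pose to reach, as a shift and turn from the pose commanded when the call began; what a row does not reach only later rows make up. A row lasts 1/8 s, in which the tool goes at most 62.5 mm and 10.7 degrees, less where a joint would pass 70% of its speed; a pose out of reach is approached as far as the arm can. A call with a gripper value outside its range is refused whole. The fingers move at their own pace and stop on an object; the grip force is fixed at half the most. Time passes only in rows, so rows that repeat a pose let the fingers close. It gives the time, the measured TCP pose, the force, the opening and the grip force at its end, in the units of the state.
- monitor.get_obs(): the state, without advancing time (a new reading comes with each control period).
- vision.camera(name): name is "scene" or "top" or "wrist"; returns a dict with "color" (384x512x3 uint8, red, green, blue), "camera_matrix" (3x3 intrinsics, pixels), "eye" and "attitude" of the camera in the world; the wrist camera has in their place "hand_eye" (4x4, takes a point from camera to tool coordinates, whose origin is the TCP and whose axes are the flange's). Camera axes: x right, y up, looking along -z (the intrinsics and any distortion apply to the point x, -y, -z); pixel columns grow to the right and rows downward; lengths in m; the calibration is good to about 2 mm. A picture is of the moment at which its call begins: read the wrist's pose just before it. There is no depth.
- job.job_done(): hands the job in; it is judged then, once.
The state is a dict: "clock": time; "joint_pos": joint angles; "joint_vel": joint speeds; "tau": joint torques, N m; "eef_pos": TCP position; "tool_rot": TCP orientation; "ft_force": force on the tool from outside, world axes, zero at the start; "ft_torque": the same for the moment, N m; "grip_width": finger opening in m; "grasp_force": force on a finger pad.
Only numpy, scipy, OpenCV 4.12 (cv2) and the standard library are available. Lean on these libraries where they do the work, as an engineer would, in place of code of your own. Each camera call takes 0.05 s, during which the arm holds its last target. There are 200 camera calls.

## Working session

There is one attempt and no reset: what is moved stays moved. The work goes in short steps, Python scripts to look and compute and a tool call to move; the robot and the scene stay as the last step left them, time stands still between calls to the robot, and variables do not carry over. Pictures are saved under pics/ and viewed, at most 14 in all, crops included, and the job is handed in when it is done.

Besides the shell and the picture viewer there is one more tool, called after "Request:" by a JSON object that holds its "method" and its "body", one argument or row to a line. move_arm: Moves the arm, as the interface text tells. Its arguments: {"type":"object","properties":{"moves":{"type":"array","items":{"type":"array","items":{"type":"array","items":{"type":"number"}}}}},"required":["moves"]}

```bash
mkdir -p pics; ls
cat > h.py <<'E'
from workcell import monitor, vision, job
import numpy as np, cv2
from scipy.spatial.transform import Rotation as R
def snap(n,f):
    d=vision.camera(n); cv2.imwrite(f'pics/{f}.png',d['color'][:,:,::-1]); return d
E
python3 - <<'E'
from h import *
o=monitor.get_obs(); print(o)
for n in('scene','top'):
    d=snap(n,n+'0'); print({k:(v if k!='color' else 0) for k,v in d.items()})
a=cv2.imread('pics/scene0.png');b=cv2.imread('pics/top0.png')
E
```

```text
pics
{'clock': 0.0, 'joint_pos': array([-1.13899068e+00,  2.41396300e-01,  3.73911103e-03,  1.33522000e+00,
        3.17325068e-06,  1.57079442e+00]), 'joint_vel': array([-0.00017298, -0.00042819,  0.00030012,  0.00175104,  0.00166156,
        0.00249757]), 'tau': array([-2.51208667e-04, -3.72320795e+01,  2.52405882e+01,  1.69014267e-02,
       -1.55149587e-05,  7.18395711e-06]), 'eef_pos': array([ 0.20899161, -0.45353039,  0.23042698]), 'tool_rot': array([ 9.76782649e-01,  2.14230189e-01, -2.21340255e-04, -1.01661640e-03]), 'ft_force': array([ 0.58425232, -0.14432858,  0.2536451 ]), 'ft_torque': array([ 0.03405068, -0.02599311,  0.05573194]), 'grasp_force': 0.0, 'grip_width': 0.08535873872649227}
{'color': 0, 'camera_matrix': array([[484.92751582,   0.        , 254.19785685],
       [  0.        , 484.92751582, 184.54150535],
       [  0.        ,   0.        ,   1.        ]]), 'eye': array([ 1.40155988, -0.19437936,  0.75991264]), 'attitude': array([0.3326761 , 0.28985462, 0.60552787, 0.66230424])}
{'color': 0, 'camera_matrix': array([[469.10982672,   0.        , 249.7723008 ],
       [  0.        , 469.10982672, 193.7323534 ],
       [  0.        ,   0.        ,   1.        ]]), 'eye': array([ 0.37204524, -0.1038496 ,  1.37091614]), 'attitude': array([-0.03153428,  0.02970171,  0.70946871, -0.70340426])}
```

View pics/scene0.png

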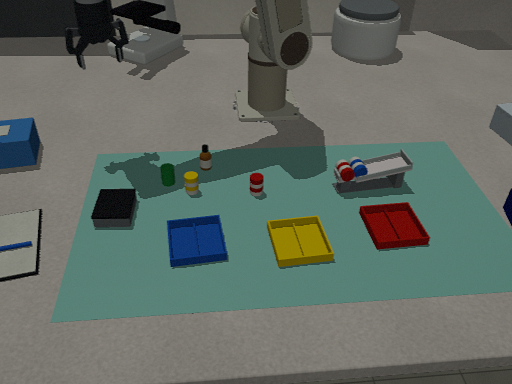

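View pics/top0.png

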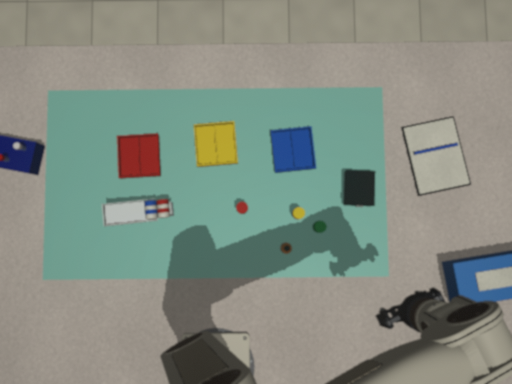

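Scene view: red-lidded pot at (257,184), yellow at (191,183), green look-alike at (168,175), bottle (205,158), slide box (115,207). The chute is at (372,170), with a red pot at the stop (344,171) and blue next (359,167). Trays are blue (197,240), yellow (299,240) and red (393,225).
Top view: red pot (242,208), yellow (298,213), green (319,226), chute red (164,208), chute blue (151,209).

Candidates for yellow are the yellow pot (298,213) and the green look-alike (319,226, rejected). For red they are the standing pot (242,208), the chute pot (164,208), and the blue toolbox's red item (2,160), which is off the mat.

```bash
cat >> h.py <<'E'
def ray(d,uv,z):
    K=d['camera_matrix']; v=np.array([(uv[0]-K[0,2])/K[0,0],-(uv[1]-K[1,2])/K[1,1],-1.])
    w=R.from_quat(d['attitude']).apply(v); return d['eye']+w*(z-d['eye'][2])/w[2]
def mask(img,c):
    h=cv2.cvtColor(img,cv2.COLOR_RGB2HSV); H,S,V=[h[:,:,i].astype(int) for i in range(3)]
    m={'red':(H<8)|(H>172),'yellow':(H>18)&(H<34),'blue':(H>105)&(H<128)}[c]&(S>130)&(V>60)
    return m.astype(np.uint8)
E
python3 - <<'E'
from h import *
for n in('scene','top'):
    d=vision.camera(n)
    for c in('red','yellow','blue'):
        k,l,s,ce=cv2.connectedComponentsWithStats(mask(d['color'],c))
        for i in range(1,k):
            if s[i,4]<8: continue
            zs=(0.022,) if s[i,4]>400 else (0.05,0.057)
            (rc,rs,ra)=cv2.minAreaRect(cv2.findContours((l==i).astype(np.uint8),0,2)[0][0])
            print(n,c,s[i],ce[i].round(1),'ang',round(ra,1),np.round(rs,1),[ray(d,rc if s[i,4]>400 else ce[i],z).round(4)[:2] for z in zs])
d=vision.camera('top')['color']
cv2.imwrite('pics/crop.png',cv2.resize(np.hstack([d[180:260,95:185],d[180:260,230:340]])[:,:,::-1],None,fx=4,fy=4,interpolation=cv2.INTER_CUBIC))
E
```

```text
scene red [337 162  12   8  36] [342.  164.5] ang 63.4 [ 4.  12.1] [array([0.4201, 0.1414]), array([0.4297, 0.1381])]
scene red [340 168  14  13 144] [346.9 174.1] ang 90.0 [12. 13.] [array([0.4615, 0.1435]), array([0.4707, 0.1402])]
scene red [250 173  13  12 134] [256.1 178.4] ang 90.0 [11. 12.] [array([ 0.4628, -0.083 ]), array([ 0.472 , -0.0841])]
scene red [250 186  13   7  46] [255.7 189.4] ang 4.8 [12.1  5.6] [array([ 0.5057, -0.0886]), array([ 0.5145, -0.0896])]
scene red [ 360  202   70   47 2194] [393.3 225.5] ang 84.6 [44.2 66.5] [array([0.6234, 0.2165])]
scene yellow [184 171  14  13 147] [190.5 176.9] ang 90.0 [12. 13.] [array([ 0.4449, -0.2421]), array([ 0.4544, -0.2416])]
scene yellow [185 185  13   6  50] [191.2 187.9] ang 90.0 [ 5. 12.] [array([ 0.4887, -0.2402]), array([ 0.4977, -0.2398])]
scene yellow [ 267  216   67   51 2572] [299.1 240.8] ang 83.3 [47.2 62.5] [array([ 0.6554, -0.0062])]
scene blue [ 17 141  11  15  38] [ 22.  147.2] ang 84.3 [13.7  9.5] [array([ 0.2824, -0.6814]), array([ 0.2934, -0.6766])]
scene blue [  2 144   9   6  16] [  5.6 146.8] ang 45.0
[... 1961 characters left out ...]
 83.7 [41.6 40.2] [array([ 0.6185, -0.2268])]
top blue [  0 136  36  36 854] [ 16.8 154.1] ang 10.6 [36.2 30.2] [array([0.612 , 0.5815])]
top blue [435 146  13   3  13] [441. 147.] ang 78.7 [ 0.8 12.2] [array([ 0.6156, -0.6466]), array([ 0.6143, -0.6437])]
top blue [421 149  13   3  13] [427. 150.] ang 78.7 [ 0.8 12.2] [array([ 0.6073, -0.6064]), array([ 0.6061, -0.6037])]
top blue [146 201  10   4  33] [150.1 202.4] ang 90.0 [3. 9.] [array([0.4648, 0.1807]), array([0.4643, 0.1792])]
top blue [146 210  10   3  20] [150.8 211.2] ang 90.0 [2. 9.] [array([0.4396, 0.1784]), array([0.4393, 0.1769])]
top blue [ 452  252   60   50 1444] [479.4 275.5] ang 80.5 [44.9 60.8] [array([ 0.2406, -0.7652])]
```

View pics/crop.png

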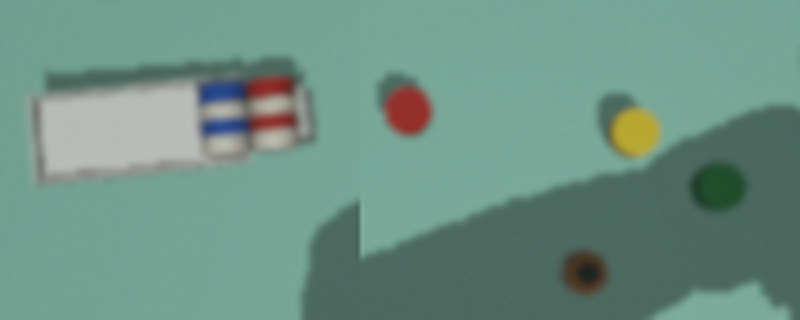

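Close crop confirms it: red is at the stop with blue next, both lids towards +x and chute yaw about 4.5°. The yellow standing pot is clearly distinct from the dark green one. First I'll hover over yellow.

Request:
{"method": "move_arm", "body": {
  "moves": [
    [[0.04,0.04,0,10,70],[0.08,0.08,0,20,70],[0.12,0.12,0,30,70],[0.16,0.16,0,40,70],[0.2,0.19,0,50,70]]
  ]
}}

```text
clock: 0.88
eef_pos: [0.4102, -0.2624, 0.2314]
tool_rot: [0.793, 0.61, 0.0, 0.0]
ft_force: [0.9, -0.3, -0.4]
grip_width: 0.0598
grasp_force: 0.0
```

Request:
{"method": "move_arm", "body": {
  "moves": [
    [[0.012,0.014,-0.02,10,70],[0.023,0.027,-0.04,20,70],[0.023,0.027,-0.05,20,70],[0.023,0.027,-0.05,20,70]]
  ]
}}

```text
clock: 1.38
eef_pos: [0.4315, -0.2372, 0.1807]
tool_rot: [0.678, 0.735, -0.0, -0.001]
ft_force: [-0.3, 0.2, 1.3]
grip_width: 0.06
grasp_force: 0.0
```

```bash
cat >> h.py <<'E'
def wcam(f=None):
    o=monitor.get_obs(); d=vision.camera('wrist')
    if f: cv2.imwrite(f'pics/{f}.png',d['color'][:,:,::-1])
    Rw=R.from_quat(o['tool_rot']); H=np.array(d['hand_eye'])
    d['eye']=o['eef_pos']+Rw.apply(H[:3,3]); d['attitude']=(Rw*R.from_matrix(H[:3,:3])).as_quat()
    t=Rw.apply([0,1,0]); print('t',o['clock'].__round__(2),'tcp',o['eef_pos'].round(4),'close',np.degrees(np.arctan2(t[1],t[0])).round(1),'w',round(o['grip_width'],4))
    return d
def blobs(d,c,zs,amin=60):
    k,l,s,ce=cv2.connectedComponentsWithStats(mask(d['color'],c))
    for i in range(1,k):
        if s[i,4]>amin: print(c,s[i],ce[i].round(0),[ray(d,ce[i],z).round(4)[:2] for z in zs])
E
python3 - <<'E'
from h import *
d=wcam('w1'); print(d['hand_eye'],d['camera_matrix'][0]); blobs(d,'yellow',(.05,))
E
```

```text
t 1.38 tcp [ 0.4315 -0.2372  0.1807] close 4.6 w 0.06
[[ 6.16691990e-04  9.55061937e-01  2.96405662e-01  7.60958685e-02]
 [ 9.99999722e-01 -4.64386830e-04 -5.84245361e-04  8.07640704e-04]
 [-4.20343620e-04  2.96405940e-01 -9.55061957e-01 -1.42338767e-01]
 [ 0.00000000e+00  0.00000000e+00  0.00000000e+00  1.00000000e+00]] [274.96778633   0.         256.96806393]
yellow [ 418    0   94   29 2575] [466.  14.] [array([ 0.5988, -0.067 ])]
yellow [244 168  32  37 872] [259. 187.] [array([ 0.4345, -0.236 ])]
```

View pics/w1.png

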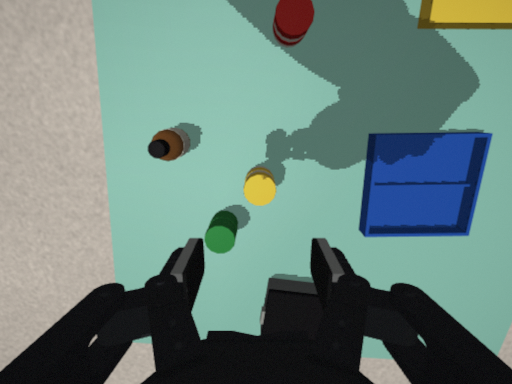

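The wrist view shows yellow at (259,190), green at (221,235) and the bottle at (165,145). Fingers closing horizontally in the image (about x) stay clear of green. The pot is at (0.434, -0.237), within 3 mm of the top view.

Request:
{"method": "move_arm", "body": {
  "moves": [
    [[0.002,0,-0.05,0,70],[0.002,0,-0.1,0,70],[0.002,0,-0.14,0,70],[0.002,0,-0.16,0,70],[0.002,0,-0.166,0,70]]
  ]
}}

```text
clock: 2.05
eef_pos: [0.4336, -0.2377, 0.0148]
tool_rot: [0.678, 0.735, -0.0, -0.001]
ft_force: [0.8, -0.2, -0.4]
grip_width: 0.0601
grasp_force: 0.0
```

Request:
{"method": "move_arm", "body": {
  "moves": [
    [[0,0,0,0,70],[0,0,0,0,20],[0,0,0,0,20],[0,0,0,0,20],[0,0,0,0,20]]
  ]
}}

```text
clock: 2.68
eef_pos: [0.4355, -0.2379, 0.0169]
tool_rot: [0.677, 0.736, 0.0, 0.002]
ft_force: [-0.8, -0.7, 7.0]
grip_width: 0.0329
grasp_force: 59.5
```

Request:
{"method": "move_arm", "body": {
  "moves": [
    [[0,0,0.03,0,20],[0,0,0.08,0,20],[0.02,0.02,0.11,0,20],[0.06,0.06,0.11,0,20],[0.1,0.1,0.11,0,20]]
  ]
}}

```text
clock: 3.3
eef_pos: [0.5356, -0.1365, 0.1266]
tool_rot: [0.678, 0.735, 0.001, 0.001]
ft_force: [0.2, -0.9, -0.3]
grip_width: 0.0321
grasp_force: 59.6
```

Request:
{"method": "move_arm", "body": {
  "moves": [
    [[0.04,0.04,0,0,20],[0.08,0.08,0,0,20],[0.104,0.108,0,0,20],[0.104,0.108,0,0,20],[0.104,0.108,0,0,20]]
  ]
}}

```text
clock: 3.92
eef_pos: [0.6376, -0.0292, 0.125]
tool_rot: [0.677, 0.736, -0.001, -0.0]
ft_force: [0.5, -0.1, -0.8]
grip_width: 0.0326
grasp_force: 59.7
```

Run:
```python
from h import *
d=wcam('w2'); print(monitor.get_obs()['grasp_force']); d=vision.camera('top')
cv2.imwrite('pics/t2.png',cv2.resize(d['color'][100:260,100:340,::-1],None,fx=3,fy=3))
```

```text
t 3.92 tcp [ 0.6376 -0.0292  0.125 ] close 4.8 w 0.0326
59.6705961227417
```

View pics/w2.png

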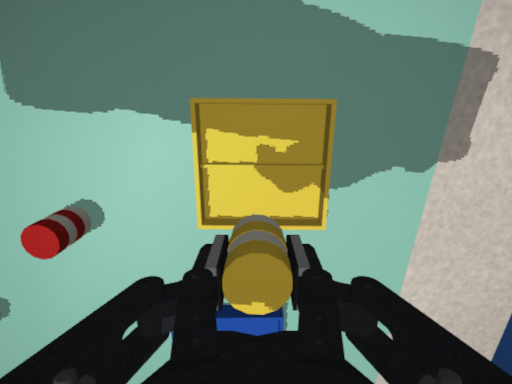

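Yellow is held upright at (258,270). The empty yellow tray spans columns 191–336 and rows 100–228, with its rib at row 164.

Run:
```python
from h import *
d=wcam()
for p,z in(((191,99),.022),((336,99),.022),((199,229),.022),((327,229),.022),((203,164),.012),((327,164),.012)): print(p,ray(d,p,z).round(4))
```

```text
t 4.03 tcp [ 0.6374 -0.03    0.1253] close 4.7 w 0.0324
(191, 99) [0.5758 0.0508 0.022 ]
(336, 99) [0.6977 0.0608 0.022 ]
(199, 229) [ 0.5849 -0.0681  0.022 ]
(327, 229) [ 0.7089 -0.0579  0.022 ]
(203, 164) [ 0.5854 -0.0059  0.012 ]
(327, 164) [0.7015 0.0037 0.012 ]
```

Request:
{"method": "move_arm", "body": {
  "moves": [
    [[0.005,-0.002,-0.04,0,20],[0.005,-0.002,-0.075,0,20],[0.005,-0.002,-0.092,0,20],[0.005,-0.002,-0.098,0,20],[0.005,-0.002,-0.101,0,20]]
  ]
}}

```text
clock: 4.7
eef_pos: [0.644, -0.0314, 0.0253]
tool_rot: [0.677, 0.736, 0.001, 0.001]
ft_force: [0.4, -0.1, -0.3]
grip_width: 0.033
grasp_force: 59.7
```

Request:
{"method": "move_arm", "body": {
  "moves": [
    [[0,0,-0.002,0,20],[0,0,-0.003,0,20],[0,0,-0.003,0,20]]
  ]
}}

```text
clock: 5.08
eef_pos: [0.6436, -0.031, 0.0218]
tool_rot: [0.677, 0.736, 0.0, 0.0]
ft_force: [-0.0, -0.7, -1.0]
grip_width: 0.0329
grasp_force: 59.7
```

Request:
{"method": "move_arm", "body": {
  "moves": [
    [[0,0,-0.001,0,20],[0,0,-0.002,0,20],[0,0,-0.002,0,20]]
  ]
}}

```text
clock: 5.45
eef_pos: [0.6436, -0.031, 0.0209]
tool_rot: [0.677, 0.736, 0.0, 0.0]
ft_force: [-3.4, 0.3, 6.1]
grip_width: 0.0329
grasp_force: 60.3
```

Request:
{"method": "move_arm", "body": {
  "moves": [
    [[0,0,0,0,65],[0,0,0,0,65],[0,0,0,0,65],[0,0,0.01,0,65],[0,0,0.04,0,65]]
  ]
}}

```text
clock: 6.08
eef_pos: [0.6416, -0.031, 0.0581]
tool_rot: [0.677, 0.736, -0.001, -0.002]
ft_force: [0.6, -0.5, 0.2]
grip_width: 0.0553
grasp_force: 0.0
```

Request:
{"method": "move_arm", "body": {
  "moves": [
    [[0,0,0.05,0,65],[0,0,0.1,0,65],[-0.05,-0.01,0.11,0,65],[-0.1,-0.025,0.11,0,65],[-0.15,-0.035,0.11,0,65]]
  ]
}}

```text
clock: 6.7
eef_pos: [0.4921, -0.0666, 0.1703]
tool_rot: [0.677, 0.736, 0.0, 0.001]
ft_force: [0.5, -0.8, 0.4]
grip_width: 0.0552
grasp_force: 0.0
```

Request:
{"method": "move_arm", "body": {
  "moves": [
    [[-0.042,-0.01,0,0,65],[-0.042,-0.01,0,0,65],[-0.042,-0.01,0,0,65]]
  ]
}}

```text
clock: 7.08
eef_pos: [0.4525, -0.0763, 0.1704]
tool_rot: [0.677, 0.736, 0.001, 0.001]
ft_force: [0.7, -0.6, 0.7]
grip_width: 0.0555
grasp_force: 0.0
```

Run:
```python
from h import *
d=wcam('w3'); blobs(d,'red',(.05,)); blobs(d,'yellow',(.05,)); d=vision.camera('top'); blobs(d,'yellow',(.054,),20)
cv2.imwrite('pics/t3.png',cv2.resize(d['color'][100:260,100:340,::-1],None,fx=3,fy=3))
```

```text
t 7.08 tcp [ 0.4525 -0.0763  0.1704] close 4.7 w 0.0555
red [239 174  33  34 888] [255. 191.] [array([ 0.4516, -0.0761])]
yellow [  369    65   143   121 14674] [440. 123.] [array([0.6173, 0.0028])]
yellow [ 194  122   43   44 1565] [215. 143.] [array([ 0.6334, -0.0035])]
```

View pics/w3.png

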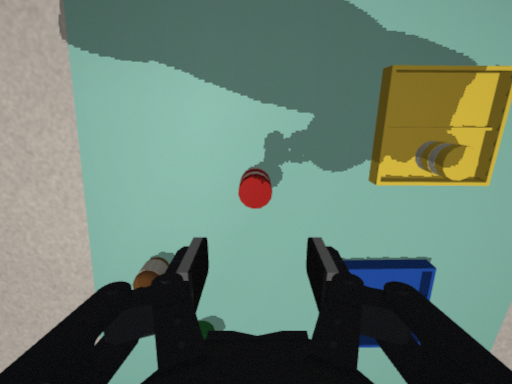

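Yellow stands in its tray at (440,155). The red pot at (255,191) is at (0.4515, -0.077), which agrees with the top view. Grasping it now.

Request:
{"method": "move_arm", "body": {
  "moves": [
    [[-0.001,-0.001,-0.05,0,65],[-0.001,-0.001,-0.1,0,65],[-0.001,-0.001,-0.135,0,65],[-0.001,-0.001,-0.15,0,65],[-0.001,-0.001,-0.155,0,65]]
  ]
}}

```text
clock: 7.8
eef_pos: [0.4504, -0.0768, 0.0129]
tool_rot: [0.677, 0.736, -0.001, -0.001]
ft_force: [0.2, -0.3, 0.4]
grip_width: 0.0561
grasp_force: 0.0
```

Request:
{"method": "move_arm", "body": {
  "moves": [
    [[0,0,0,0,65],[0,0,0,0,20],[0,0,0,0,20],[0,0,0,0,20],[0,0,0,0,20]]
  ]
}}

```text
clock: 8.43
eef_pos: [0.4515, -0.0773, 0.0154]
tool_rot: [0.677, 0.736, 0.001, 0.001]
ft_force: [0.4, -0.1, 6.2]
grip_width: 0.0326
grasp_force: 59.6
```

Request:
{"method": "move_arm", "body": {
  "moves": [
    [[0,0,0.03,0,20],[0,0,0.08,0,20],[0.02,0.04,0.11,0,20],[0.045,0.08,0.11,0,20],[0.07,0.12,0.11,0,20]]
  ]
}}

```text
clock: 9.05
eef_pos: [0.5209, 0.0439, 0.1251]
tool_rot: [0.678, 0.736, 0.0, 0.001]
ft_force: [0.3, -0.9, -0.4]
grip_width: 0.0325
grasp_force: 59.6
```

Request:
{"method": "move_arm", "body": {
  "moves": [
    [[0.03,0.05,0,0,20],[0.06,0.1,0,0,20],[0.085,0.14,0,0,20],[0.085,0.15,0,0,20],[0.085,0.15,0,0,20]]
  ]
}}

```text
clock: 9.68
eef_pos: [0.6042, 0.1931, 0.1235]
tool_rot: [0.677, 0.736, -0.001, -0.0]
ft_force: [-0.3, -1.0, 0.1]
grip_width: 0.0325
grasp_force: 59.7
```

Request:
{"method": "move_arm", "body": {
  "moves": [
    [[0,0,0,0,20]]
  ]
}}

```text
clock: 9.8
eef_pos: [0.6044, 0.1916, 0.1242]
tool_rot: [0.678, 0.735, -0.001, -0.0]
ft_force: [0.8, -0.8, 0.2]
grip_width: 0.0326
grasp_force: 59.7
```

Run:
```python
from h import *
d=wcam('w4'); blobs(d,'red',(.05,.022)); c=max(cv2.findContours(mask(d['color'],'red'),0,2)[0],key=cv2.contourArea)
for p in cv2.approxPolyDP(cv2.convexHull(c),6,True)[:,0]: print(p,ray(d,p,.022).round(4))
```

```text
t 9.8 tcp [0.6044 0.1916 0.1242] close 4.7 w 0.0326
red [  192    90   147   136 17909] [263. 156.] [array([0.6063, 0.2342]), array([0.6072, 0.2299])]
red [227 223  61  30 477] [257. 232.] [array([0.6073, 0.1686]), array([0.6084, 0.1558])]
red [  71  230   39   39 1227] [ 91. 250.] [array([0.4629, 0.1391]), array([0.4453, 0.1225])]
red [ 42 236  23  34 482] [ 51. 253.] [array([0.4275, 0.1333]), array([0.4053, 0.1159])]
red [ 221  242   73   75 4325] [257. 279.] [array([0.6111, 0.1215]), array([0.6126, 0.1026])]
[192  90] [0.5438 0.2794 0.022 ]
[338  95] [0.6655 0.2855 0.022 ]
[324 225] [0.6719 0.1681 0.022 ]
[197 222] [0.55   0.1611 0.022 ]
```

View pics/w4.png

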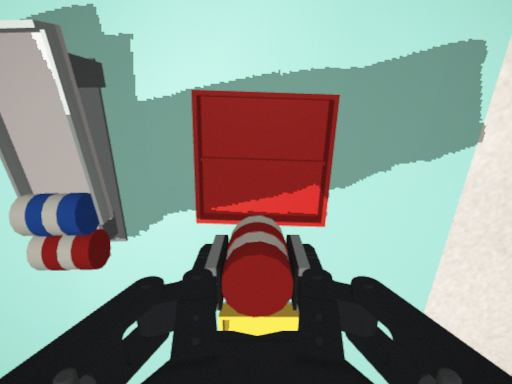

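Red tray rows 90–225, columns 192–338, rib row 158. Its centre is (0.608, 0.2235), so I'm placing in the near lane.

Request:
{"method": "move_arm", "body": {
  "moves": [
    [[0.005,0.003,-0.04,0,20],[0.005,0.003,-0.075,0,20],[0.005,0.003,-0.092,0,20],[0.005,0.003,-0.098,0,20],[0.005,0.003,-0.101,0,20]]
  ]
}}

```text
clock: 10.48
eef_pos: [0.6111, 0.1958, 0.0243]
tool_rot: [0.677, 0.736, 0.001, 0.0]
ft_force: [0.3, -0.0, 0.5]
grip_width: 0.0327
grasp_force: 59.7
```

Request:
{"method": "move_arm", "body": {
  "moves": [
    [[0,0,-0.002,0,20],[0,0,-0.003,0,20],[0,0,-0.003,0,20]]
  ]
}}

```text
clock: 10.85
eef_pos: [0.6105, 0.1961, 0.0208]
tool_rot: [0.677, 0.736, 0.0, 0.0]
ft_force: [0.1, -1.1, -0.4]
grip_width: 0.0326
grasp_force: 59.7
```

Request:
{"method": "move_arm", "body": {
  "moves": [
    [[0,0,-0.001,0,20],[0,0,-0.002,0,20],[0,0,-0.002,0,20]]
  ]
}}

```text
clock: 11.22
eef_pos: [0.6105, 0.196, 0.0194]
tool_rot: [0.677, 0.736, 0.0, 0.0]
ft_force: [-0.6, -0.6, 5.1]
grip_width: 0.0324
grasp_force: 60.3
```

Request:
{"method": "move_arm", "body": {
  "moves": [
    [[0,0,0,0,65],[0,0,0,0,65],[0,0,0,0,65],[0,0,0.01,0,65],[0,0,0.04,0,65]]
  ]
}}

```text
clock: 11.85
eef_pos: [0.6087, 0.1954, 0.0572]
tool_rot: [0.677, 0.736, -0.002, -0.001]
ft_force: [-0.2, -0.2, 0.6]
grip_width: 0.0555
grasp_force: 0.0
```

Request:
{"method": "move_arm", "body": {
  "moves": [
    [[0,0,0.05,0,80],[0,0,0.1,0,80],[-0.04,-0.01,0.14,0,80],[-0.08,-0.025,0.14,0,80],[-0.12,-0.04,0.14,0,80]]
  ]
}}

```text
clock: 12.48
eef_pos: [0.4896, 0.1557, 0.1999]
tool_rot: [0.677, 0.736, 0.001, 0.001]
ft_force: [-0.6, -0.1, 0.7]
grip_width: 0.0681
grasp_force: 0.0
```

Request:
{"method": "move_arm", "body": {
  "moves": [
    [[-0.042,-0.014,0,0,80],[-0.042,-0.014,0,0,80],[-0.042,-0.014,0,0,80]]
  ]
}}

```text
clock: 12.85
eef_pos: [0.4492, 0.1422, 0.1994]
tool_rot: [0.677, 0.736, 0.001, 0.001]
ft_force: [-0.8, 0.1, 0.7]
grip_width: 0.0681
grasp_force: 0.0
```

Run:
```python
from h import *
d=wcam('w5'); blobs(d,'red',(.057,.07)); blobs(d,'blue',(.057,.07))
```

```text
t 12.85 tcp [0.4492 0.1422 0.1994] close 4.7 w 0.0681
red [  337    59   134   114 12410] [401. 114.] [array([0.5867, 0.2274]), array([0.5802, 0.2269])]
red [268 171  13  29 368] [274. 185.] [array([0.4688, 0.1438]), array([0.4676, 0.1472])]
red [246 172  11  29 312] [251. 186.] [array([0.4442, 0.1408]), array([0.4442, 0.1443])]
blue [244 138  12  33 380] [250. 154.] [array([0.4403, 0.1753]), array([0.4404, 0.1773])]
blue [268 138  14  33 442] [274. 154.] [array([0.4657, 0.1773]), array([0.4646, 0.1791])]
blue [369 370  18  14 204] [377. 377.] [array([ 0.6361, -0.1131]), array([ 0.6273, -0.098 ])]
```

View pics/w5.png

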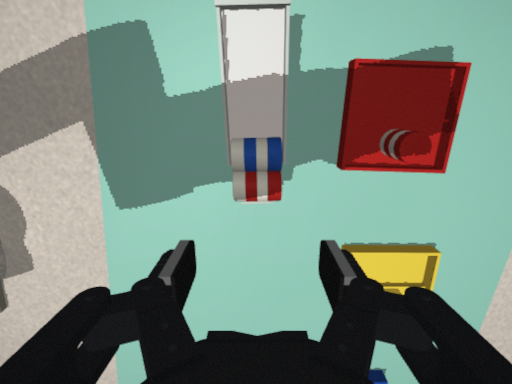

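The red pot is in the tray at (405,145). The pot at the stop spans columns 233–281 at row 185, so its centre is about (0.4505, 0.142), with blue above it at row 154. Descending to grip it end to end.

Request:
{"method": "move_arm", "body": {
  "moves": [
    [[0.001,-0.001,-0.05,0,80],[0.001,-0.001,-0.1,0,80],[0.001,-0.001,-0.135,0,80],[0.001,-0.001,-0.15,0,80],[0.001,-0.001,-0.157,0,80]]
  ]
}}

```text
clock: 13.52
eef_pos: [0.4499, 0.1411, 0.0401]
tool_rot: [0.677, 0.736, -0.001, -0.0]
ft_force: [0.6, 0.5, 0.7]
grip_width: 0.0683
grasp_force: 0.0
```

Request:
{"method": "move_arm", "body": {
  "moves": [
    [[0,0,0,0,80],[0,0,0,0,40],[0,0,0,0,40],[0,0,0,0,40],[0,0,0,0,40]]
  ]
}}

```text
clock: 14.15
eef_pos: [0.4505, 0.1413, 0.0425]
tool_rot: [0.677, 0.736, 0.001, 0.001]
ft_force: [0.9, -0.3, 6.3]
grip_width: 0.0493
grasp_force: 62.1
```

Request:
{"method": "move_arm", "body": {
  "moves": [
    [[0,0,0.02,0,40],[0,0,0.05,0,40],[0,0,0.09,0,40],[0.03,0.02,0.1,0,40],[0.07,0.05,0.1,0,40]]
  ]
}}

```text
clock: 14.78
eef_pos: [0.5201, 0.191, 0.1431]
tool_rot: [0.678, 0.735, 0.001, 0.001]
ft_force: [-0.1, 0.3, -0.2]
grip_width: 0.0489
grasp_force: 62.0
```

Request:
{"method": "move_arm", "body": {
  "moves": [
    [[0.045,0.03,0,0,40],[0.085,0.061,0,0,40],[0.085,0.061,0,0,40],[0.085,0.061,0,0,40],[0.085,0.061,0,0,40]]
  ]
}}

```text
clock: 15.4
eef_pos: [0.6032, 0.251, 0.1416]
tool_rot: [0.677, 0.736, -0.0, -0.0]
ft_force: [-0.0, 0.6, -0.4]
grip_width: 0.0494
grasp_force: 62.1
```

Run:
```python
from h import *
d=wcam('w6'); print(monitor.get_obs()['grasp_force']); snap('scene','s6')
a=cv2.imread('pics/w6.png');b=cv2.imread('pics/s6.png')[110:260,300:470]
cv2.imwrite('pics/c6.png',np.hstack([cv2.resize(a,(400,300)),cv2.resize(b,(340,300))]))
```

```text
t 15.4 tcp [0.6032 0.251  0.1416] close 4.7 w 0.0494
62.11901664733887
```

View pics/c6.png

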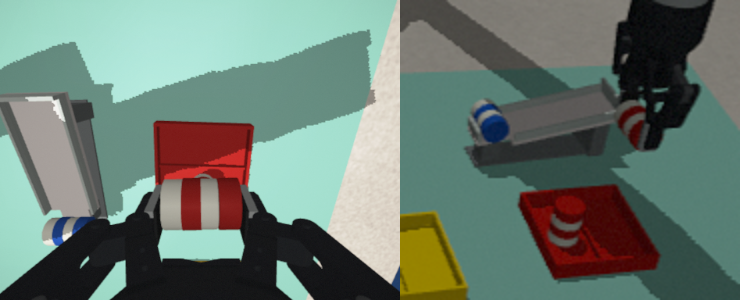

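Red_1 is held level and the blue pot has rolled to the stop. Lowering into the far lane.

Request:
{"method": "move_arm", "body": {
  "moves": [
    [[0.003,0.001,-0.05,0,40],[0.003,0.001,-0.1,0,40],[0.003,0.001,-0.12,0,40],[0.003,0.001,-0.127,0,40],[0.003,0.001,-0.13,0,40]]
  ]
}}

```text
clock: 16.12
eef_pos: [0.6078, 0.2529, 0.0124]
tool_rot: [0.677, 0.736, 0.001, 0.0]
ft_force: [-0.4, -0.2, 0.1]
grip_width: 0.0488
grasp_force: 62.1
```

Request:
{"method": "move_arm", "body": {
  "moves": [
    [[0,0,-0.001,0,40],[0,0,-0.002,0,40],[0,0,-0.002,0,40]]
  ]
}}

```text
clock: 16.5
eef_pos: [0.6076, 0.2531, 0.01]
tool_rot: [0.677, 0.736, 0.0, 0.0]
ft_force: [0.0, -0.7, 0.4]
grip_width: 0.0491
grasp_force: 62.1
```

Request:
{"method": "move_arm", "body": {
  "moves": [
    [[0,0,-0.001,0,40],[0,0,-0.002,0,40],[0,0,-0.002,0,40]]
  ]
}}

```text
clock: 16.88
eef_pos: [0.6071, 0.2529, 0.0071]
tool_rot: [0.677, 0.736, -0.0, -0.0]
ft_force: [-0.3, 0.1, -0.9]
grip_width: 0.0494
grasp_force: 62.1
```

Request:
{"method": "move_arm", "body": {
  "moves": [
    [[0,0,-0.001,0,40],[0,0,-0.001,0,40],[0,0,-0.001,0,40]]
  ]
}}

```text
clock: 17.25
eef_pos: [0.6073, 0.2529, 0.0067]
tool_rot: [0.677, 0.736, 0.0, 0.0]
ft_force: [-1.7, -1.1, 3.0]
grip_width: 0.0492
grasp_force: 62.4
```

Request:
{"method": "move_arm", "body": {
  "moves": [
    [[0,0,0,0,70],[0,0,0,0,70],[0,0,0,0,70],[0,0,0.005,0,70],[0,0,0.03,0,70]]
  ]
}}

```text
clock: 17.88
eef_pos: [0.6057, 0.2522, 0.0348]
tool_rot: [0.677, 0.736, -0.002, -0.001]
ft_force: [-0.4, -0.3, 0.2]
grip_width: 0.0599
grasp_force: 0.0
```

Request:
{"method": "move_arm", "body": {
  "moves": [
    [[0,0,0.05,0,80],[0,0,0.1,0,80],[-0.03,-0.025,0.15,0,80],[-0.07,-0.05,0.16,0,80],[-0.11,-0.08,0.16,0,80]]
  ]
}}

```text
clock: 18.5
eef_pos: [0.4973, 0.1727, 0.1986]
tool_rot: [0.677, 0.736, 0.002, 0.001]
ft_force: [0.3, -0.1, 0.1]
grip_width: 0.0683
grasp_force: 0.0
```

Request:
{"method": "move_arm", "body": {
  "moves": [
    [[-0.04,-0.03,0,0,80],[-0.045,-0.032,0,0,80],[-0.045,-0.032,0,0,80],[-0.045,-0.032,0,0,80]]
  ]
}}

```text
clock: 19.0
eef_pos: [0.4536, 0.1416, 0.1967]
tool_rot: [0.677, 0.736, 0.001, 0.0]
ft_force: [-0.3, -0.1, 0.0]
grip_width: 0.0683
grasp_force: 0.0
```

Run:
```python
from h import *
d=wcam('w7'); blobs(d,'red',(.057,.07)); blobs(d,'blue',(.057,.07))
```

```text
t 19.0 tcp [0.4536 0.1416 0.1967] close 4.8 w 0.0683
red [  335    57   134   116 11542] [398. 115.] [array([0.5876, 0.225 ]), array([0.5811, 0.2247])]
blue [264 169  13  32 400] [270. 184.] [array([0.4684, 0.1448]), array([0.4675, 0.1481])]
blue [241 170  12  31 332] [246. 185.] [array([0.4434, 0.1419]), array([0.4437, 0.1454])]
blue [369 371  16  13 152] [376. 377.] [array([ 0.6377, -0.1118]), array([ 0.6289, -0.0966])]
```

View pics/w7.png

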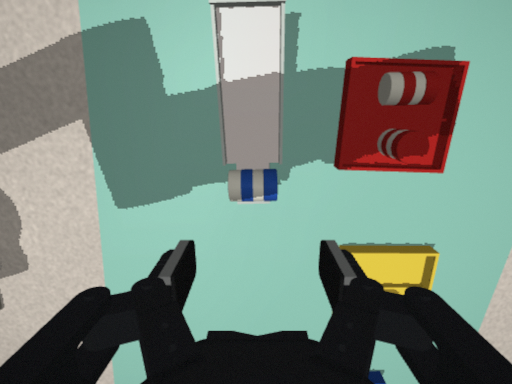

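Both reds are in the tray, lying at (408,88) and standing at (402,145). Blue is at the stop at (254,185), centre about (0.4505, 0.142).

Request:
{"method": "move_arm", "body": {
  "moves": [
    [[-0.003,0,-0.05,0,80],[-0.003,0,-0.1,0,80],[-0.003,0,-0.135,0,80],[-0.003,0,-0.15,0,80],[-0.003,0,-0.156,0,80]]
  ]
}}

```text
clock: 19.68
eef_pos: [0.4492, 0.1412, 0.0388]
tool_rot: [0.677, 0.736, -0.001, -0.001]
ft_force: [0.4, -0.5, -0.9]
grip_width: 0.0683
grasp_force: 0.0
```

Request:
{"method": "move_arm", "body": {
  "moves": [
    [[0,0,0,0,80],[0,0,0,0,40],[0,0,0,0,40],[0,0,0,0,40],[0,0,0,0,40]]
  ]
}}

```text
clock: 20.3
eef_pos: [0.4504, 0.1413, 0.0414]
tool_rot: [0.677, 0.736, 0.001, 0.001]
ft_force: [0.3, -0.6, 6.1]
grip_width: 0.049
grasp_force: 62.1
```

Request:
{"method": "move_arm", "body": {
  "moves": [
    [[0,0,0.02,0,40],[0,0,0.05,0,40],[0,0,0.09,0,40],[0.02,-0.04,0.1,0,40],[0.045,-0.09,0.1,0,40]]
  ]
}}

```text
clock: 20.92
eef_pos: [0.4952, 0.0509, 0.1417]
tool_rot: [0.676, 0.737, 0.001, 0.001]
ft_force: [1.0, 0.3, -0.1]
grip_width: 0.0491
grasp_force: 62.0
```

Request:
{"method": "move_arm", "body": {
  "moves": [
    [[0.025,-0.05,0,0,40],[0.05,-0.1,0,0,40],[0.075,-0.15,0,0,40],[0.1,-0.2,0,0,40],[0.12,-0.24,0,0,40]]
  ]
}}

```text
clock: 21.55
eef_pos: [0.6144, -0.1912, 0.1396]
tool_rot: [0.678, 0.735, -0.0, -0.0]
ft_force: [0.3, 0.8, -0.4]
grip_width: 0.0489
grasp_force: 62.0
```

Request:
{"method": "move_arm", "body": {
  "moves": [
    [[0.004,-0.01,0,0,40],[0.004,-0.01,0,0,40],[0.004,-0.01,0,0,40]]
  ]
}}

```text
clock: 21.92
eef_pos: [0.6175, -0.1976, 0.1401]
tool_rot: [0.677, 0.736, -0.0, -0.001]
ft_force: [-0.5, -0.2, -1.4]
grip_width: 0.0491
grasp_force: 62.0
```

Run:
```python
from h import *
d=wcam('w8'); c=max(cv2.findContours(mask(d['color'],'blue'),0,2)[0],key=cv2.contourArea)
for p in cv2.approxPolyDP(cv2.convexHull(c),6,True)[:,0]: print(p,ray(d,p,.022).round(4))
```

```text
t 21.93 tcp [ 0.6175 -0.1976  0.1401] close 4.8 w 0.0491
[318 160] [ 0.6736 -0.1613  0.022 ]
[307 293] [ 0.6837 -0.3098  0.022 ]
[234 295] [ 0.603  -0.3194  0.022 ]
[199 236] [ 0.5624 -0.2504  0.022 ]
[194 164] [ 0.5559 -0.1752  0.022 ]
```

View pics/w8.png

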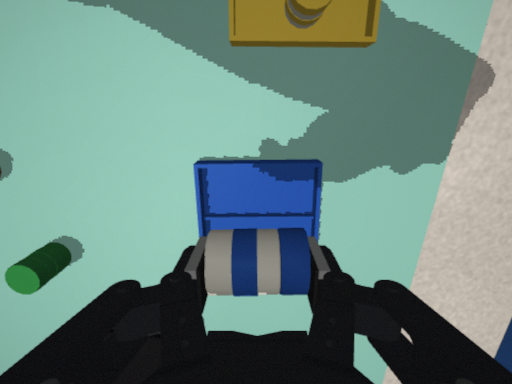

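Far edge of the blue tray is at row 161, columns 195–321, and its rib at row 216. That puts the far lane's middle at about (0.6185, -0.198). Blue is held level at (258,262).

Request:
{"method": "move_arm", "body": {
  "moves": [
    [[0.001,0,-0.05,0,40],[0.001,0,-0.1,0,40],[0.001,0,-0.12,0,40],[0.001,0,-0.127,0,40],[0.001,0,-0.13,0,40]]
  ]
}}

```text
clock: 22.6
eef_pos: [0.6198, -0.1985, 0.0111]
tool_rot: [0.677, 0.736, 0.0, 0.001]
ft_force: [0.0, -0.3, -0.3]
grip_width: 0.0491
grasp_force: 62.0
```

Request:
{"method": "move_arm", "body": {
  "moves": [
    [[0,0,-0.001,0,40],[0,0,-0.002,0,40],[0,0,-0.002,0,40]]
  ]
}}

```text
clock: 22.98
eef_pos: [0.6196, -0.1993, 0.009]
tool_rot: [0.677, 0.736, 0.0, 0.001]
ft_force: [-0.3, 0.0, -0.3]
grip_width: 0.0497
grasp_force: 62.1
```

Request:
{"method": "move_arm", "body": {
  "moves": [
    [[0,0,-0.001,0,40],[0,0,-0.002,0,40],[0,0,-0.002,0,40]]
  ]
}}

```text
clock: 23.35
eef_pos: [0.6191, -0.1991, 0.0061]
tool_rot: [0.677, 0.736, -0.0, -0.0]
ft_force: [-0.4, -0.0, 0.4]
grip_width: 0.0492
grasp_force: 62.1
```

Request:
{"method": "move_arm", "body": {
  "moves": [
    [[0,0,-0.001,0,40],[0,0,-0.001,0,40],[0,0,-0.001,0,40]]
  ]
}}

```text
clock: 23.72
eef_pos: [0.6193, -0.1992, 0.0056]
tool_rot: [0.677, 0.736, 0.0, 0.0]
ft_force: [-1.5, 0.2, 3.1]
grip_width: 0.0489
grasp_force: 62.3
```

Contact with the floor. Releasing and withdrawing.

Request:
{"method": "move_arm", "body": {
  "moves": [
    [[0,0,0,0,70],[0,0,0,0,70],[0,0,0,0,70],[0,0,0.005,0,70],[0,0,0.03,0,70]]
  ]
}}

```text
clock: 24.35
eef_pos: [0.6176, -0.1986, 0.0338]
tool_rot: [0.677, 0.736, -0.001, -0.002]
ft_force: [0.1, 0.0, -0.3]
grip_width: 0.0598
grasp_force: 0.0
```

Request:
{"method": "move_arm", "body": {
  "moves": [
    [[0,0,0.05,0,70],[0,0,0.1,0,70],[-0.05,0,0.15,0,70],[-0.1,0,0.18,0,70],[-0.15,0,0.2,0,70]]
  ]
}}

```text
clock: 24.98
eef_pos: [0.4686, -0.1993, 0.2377]
tool_rot: [0.677, 0.736, 0.001, 0.002]
ft_force: [0.2, -0.3, 0.2]
grip_width: 0.0597
grasp_force: 0.0
```

Request:
{"method": "move_arm", "body": {
  "moves": [
    [[-0.05,0,0,0,70],[-0.1,0,0,0,70],[-0.1,0,0,0,70],[-0.1,0,0,0,70],[-0.1,0,0,0,70]]
  ]
}}

```text
clock: 25.6
eef_pos: [0.3705, -0.1993, 0.2355]
tool_rot: [0.677, 0.736, 0.0, 0.0]
ft_force: [0.3, 0.3, -0.1]
grip_width: 0.0596
grasp_force: 0.0
```

Run:
```python
from h import *
d=snap('scene','s9'); e=snap('top','t9')
cv2.imwrite('pics/c9.png',np.hstack([cv2.resize(d['color'][130:280,70:440,::-1],(400,300)),cv2.resize(e['color'][110:260,100:390,::-1],(400,300))]))
```

```text
(no output)
```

View pics/c9.png

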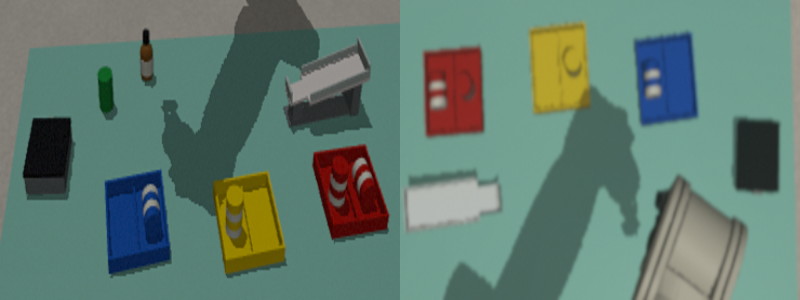

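The final view shows all four pots in their matching trays. The bottle, slide box and green look-alike are where they were.

```bash
python3 -c "
from workcell import job; print(job.job_done())"
```

```text
the job is handed in; nothing more can be done
None
```

I sorted all four pots and handed the job in after about 26 s: both reds are in the red tray, blue in the blue tray and yellow in the yellow tray, each set down on the tray floor, and the oil bottle and slide box were left alone.

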